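Set the stirrer's speed selector to six and start it

TASK

Using a fingertip, push the pointer of the stirrer's speed selector gently round until it clicks into position six (the sixth line clockwise after the round off dot), and only then press the start button fully down and let it go. Do not squeeze or force the selector, leave the heat knob off, and leave everything else standing where it is; nothing is to be picked up.

Things in the scene. Friction and masses are not known exactly. Their poses are not given: they have to be found in the camera images.
- stirrer: White stirrer, fixed to the bench: low housing 210 mm deep (x), 340 mm wide (y), flat top 60 mm above the table. Origin: centre of its underside; x points away from its front, y to its left, z up. On top, at (x, y) mm: 140 mm square plate (30, 85), its top 80 mm above the table; pointer selector (20, -90); start button (-72, -90); small heat knob (-72, 85).
- speed (a joint): Black pointer selector, vertical axis. Value in rad, growing clockwise from above: 0 = off, each click 0.5236 rad (30 deg), nine click positions 0 (off) to 8, end stops at both ends. At value v the pointer points (2.0944 - v) rad anticlockwise (from above) from the stirrer's +x. Starts in one of positions 0 to 3. A push of about 0.06 N m moves it on a click.
- selector_axis (a point): On the selector's axis, level with the hub's top (92 mm above the table). Hub 34 mm wide on a flat 60 mm round skirt that turns too, skirt top 66 mm above the table. Marks on the housing 59 mm from the axis: a 13 mm round dot at off, then eight 14 mm lines, one per click. Let go, it springs to the nearest click; pushed past halfway it tips on to the next by itself.
- pointer_tip (a point): Outer end of the selector's pointer, on its top edge's centre line, 48 mm from the axis. The pointer is a straight bar with a white line on it, 14 mm thick, upright flat sides, from 66 to 92 mm above the table, reaching one way only from the hub.
- start (a joint): Start push button: travel in m, 0 up, 0.006 fully down; springs back; 5 N presses it fully down.
- start_top (a point): Centre of the top face of the start button (black, 32 mm wide, in a grey housing), on the stirrer's top in front of the selector. It is pressed straight down.
- heat (a joint): Small round grey heat knob, 30 mm wide, 17 mm tall, in front of the plate: starts at 0 (off), in rad. To be left off.
- beaker: Empty clear glass beaker, 72 mm wide, 90 mm tall, standing on the stirrer's square plate. Origin: centre of its underside. Bystander.
- vial: Small amber screw-top vial, 24 mm wide, 45 mm tall, standing on the stirrer's top at its far right corner. Origin: centre of its underside. Bystander.
- reagent: Clear bottle with blue cap, 70 mm wide, 150 mm tall, on the table behind the stirrer. Origin: centre of its underside. Bystander.
- amber: Amber bottle with black cap, 60 mm wide, 130 mm tall, on the table behind the stirrer. Origin: centre of its underside. Bystander.
- washbottle: Wash bottle, 60 mm wide, 185 mm tall with bent spout, on the table to the right of the stirrer. Origin: centre of its underside. Bystander.
- tuberack: Blue rack of capped tubes, 160 x 90 mm, 79 mm tall, on the table to the left of the stirrer. Origin: centre of its underside. Bystander.
- tipbox: Grey box with clear lid, 88 x 123 mm, 58 mm tall, on the table in front of the stirrer's left half. Origin: centre of its underside. Bystander.
- dish: Covered glass dish, 92 mm wide, 18 mm tall, on the table near the stirrer's front right corner. Origin: centre of its underside. Bystander.

How it is judged:
On the way, in this order (a step that is already met when the one before it is completed fails the run):
1. the speed selector rests in click position six (value of joint speed between 3.04159 and 3.24159 rad and velocity of joint speed between -0.2 and 0.2 rad/s), for 0.3 s.
2. the start button is pressed down with the selector at six (value of joint start above 0.004 m and value of joint speed between 3.04159 and 3.24159 rad), for 0.05 s.
At the end, for the whole second after the job is handed in: The selector rests in click position six (3.142 rad, within 0.10 rad), the start button is up again after having been pressed at least 4 mm, the heat knob is within 0.15 rad of off, and every bystander stands upright (within 0.15 rad) within 20 mm of where it was (value of joint speed between 3.04159 and 3.24159 rad and value of joint start below 0.0015 m and velocity of joint speed between -0.1 and 0.1 rad/s and value of joint heat below 0.15 rad and distance of each of beaker, vial, reagent, amber, washbottle, tuberack, tipbox, dish from where it was at the start of the episode below 0.02 m and angle between each of beaker, vial, reagent, amber, washbottle, tuberack, tipbox, dish's own z axis and vertical below 0.15 rad); the robot touches nothing.
It fails at once if the start button is pressed while the selector is not at six (value of joint start above 0.004 m and not (value of joint speed between 3.04159 and 3.24159 rad)).
It fails at once if the selector is squeezed or forced (over 18 N between fingers and selector) (contact force between the fingers and speed above 18 N).
It fails at once if the heat knob is turned (value of joint heat above 0.15 rad).
It fails at once if a bystander is shoved, lifted or carried (moved over 30 mm) (distance of any of beaker, vial, reagent, amber, washbottle, tuberack, tipbox, dish from where it was at the start of the episode above 0.03 m).
It also fails if it takes over 69 s, if anything falls off the work surface, if the arm or the gripper's body presses on something with over 40 N, if the wrist force passes 120 N, or if a joint passes its speed limit or range.

ROBOT

A 6-joint arm with a two-finger parallel gripper is mounted at the origin on the work surface. World frame = base frame: x ahead of the robot, y to its left, z up, the work surface at z = 0. Lengths are in m, angles in rad, forces in N, time in s.
With the tool pointing down it reaches from about 0.25 to 0.725 m from the base axis. Payload 9.7 kg.
Tool frame: the origin (TCP) lies midway between the tips of the shut fingers; the grasp point (between the pads) lies 19 mm behind it; z points along the fingers, y is the direction in which the jaws open and shut (so a half turn about z gives the same grasp; the last joint's range is limited). The gripper opens to 85 mm and grips with 20 to 120 N. Pads are 22 mm wide; open, the fingers measure 114 mm over their backs; the gripper's body (76 mm by 85 mm) begins 54 mm behind the grasp point. The pads swing forward as they close: fully open they stand 13 mm farther back than shut.
Start: joints at [1.322, 0.087, 0.176, 1.66, 0, 1.571], TCP at [0.135, 0.533, 0.231] pointing down, gripper open.
Joint ranges: [-3.13, 3.13], [-0.85, 1.81], [-1.15, 1.24], [-2.2, 2.28], [-1.44, 1.52], [-3.14, 3.14]. Speed limits (rad/s): [2.22, 2.22, 2.57, 3.14, 3.14, 3.14].

INTERFACE

Orientations are given as a unit quaternion [x, y, z, w].
In Python, from station import read_state, camera, get_calibration, robot gives the robot as it stands.
- The arm moves only by the tool apply_moves, never from a script. Its argument "series" is a list of rows, each a list of 7 numbers: the shift along the tool's x, y, z in m, then the turn, a rotation vector about the tool's x, y, z in rad, then the closure in counts, from 0 (fully open) to 255 (shut). In form: [[x, y, z, wx, wy, wz, jaw], ...]. A call has 1 to 10 rows; each row shifts and turns the commanded pose from where the row before left it, along the tool's axes as they then stand; what a row does not reach is not made up. A row lasts 1/8 s, in which the tool goes at most 62.5 mm and 10.7 degrees, less where a joint would pass 70% of its speed; a pose out of reach is approached as far as the arm can. A call is refused whole if a number of a shift passes 0.0625 or a number of a turn 0.188, either way. A call with a gripper value outside its range is refused whole. The fingers move at their own pace and stop on an object; "squeeze" is the grip in N (left out, the last holds). Time passes only in rows, so rows that do not move let the fingers close. It gives the time, the measured TCP pose, the force and the opening at its end, in the units of the state.
- read_state(): the state, without advancing time (a new reading comes with each control period).
- camera(name): name is "side" or "top"; returns the picture (480x640x3 uint8, red, green, blue); there is no depth.
- get_calibration(name): a dict with "intrinsics" (3x3 intrinsics, pixels), "k1" (the pictures are not rectified: a ray, as slopes to the right and down, at radius r is drawn at 1 + k1 r^2 times it, then the intrinsics apply), "R" (3x3) and "t" (3): a world point X has camera coordinates R X + t. Camera axes: x right, y down, z forward; pixel columns grow to the right and rows downward; lengths in m; the calibration is good to about 2 mm. A picture is of the moment at which its call begins. get_calibration takes no time and is no camera call.
- robot.close_job(): hands the job in, once; it reports no verdict.
The state is a dict: "time": time; "joint_pos": joint angles; "dq": joint speeds; "joint_efforts": joint torques, N m; "eef_pos": TCP position; "ee_rot": TCP orientation; "force": force on the tool from outside, world axes, zero at the start; "moment": the same for the moment, N m; "finger_gap": finger opening in m.
Only numpy, scipy, OpenCV 4.12 (cv2) and the standard library are available. Lean on these libraries where they do the work, as an engineer would, in place of code of your own. Each camera call takes 0.05 s, during which the arm holds its last target.

## Working session

There is one attempt and no reset: what is moved stays moved. The work goes in short steps, Python scripts to look and compute and a tool call to move; the robot and the scene stay as the last step left them, time stands still between calls to the robot, and variables do not carry over. Pictures are saved under pics/ and viewed, and the job is handed in when it is done.

Besides the shell and the picture viewer there is one more tool, called after "Request:" in YAML: its name, and indented under it one key for each argument. apply_moves: Moves the arm, as the interface text tells. Its arguments: {"type":"object","properties":{"series":{"type":"array","items":{"type":"array","items":{"type":"number"}}},"squeeze":{"type":"number"}},"required":["series"]}

```bash
mkdir -p pics
python3 - <<'E'
from station import read_state, camera, get_calibration
import cv2
s=read_state(); print(s)
for n in("side","top"):
    im=camera(n); cv2.imwrite(f"pics/{n}0.png",im[:,:,::-1]); print(get_calibration(n))
E
```

```text
{'time': 0.0, 'joint_pos': array([1.32201574e+00, 8.74809208e-02, 1.75106086e-01, 1.65980318e+00,
       2.80299043e-05, 1.57081771e+00]), 'dq': array([ 0.00014052, -0.00058435, -0.00108511, -0.00055612,  0.00020657,
        0.00119464]), 'joint_efforts': array([-1.21887431e-03, -5.20388997e+01,  4.64805722e+01,  1.61696831e-02,
       -1.09605342e-04, -8.22965973e-06]), 'eef_pos': array([0.13535567, 0.53283774, 0.23055722]), 'ee_rot': array([ 1.24080352e-01,  9.92271933e-01, -6.83766913e-04, -9.96120109e-05]), 'force': array([ 0.10897705, -0.44723233, -0.88235393]), 'moment': array([-0.01820099, -0.02617181,  0.0360777 ]), 'finger_gap': 0.08536240467747674}
{'intrinsics': array([[505.38773376,   0.        , 313.3189523 ],
       [  0.        , 505.38773376, 229.48480099],
       [  0.        ,   0.        ,   1.        ]]), 'k1': -0.05150979047502873, 'R': array([[ 0.97335058, -0.22881784, -0.0152001 ],
       [-0.13736234, -0.52867175, -0.83763821],
       [ 0.1836307 ,  0.81740356, -0.54601391]]), 't': array([-0.53090515,  0.18882948,  0.79742142])}
{'intrinsics': array([[505.34746766,   0.        , 320.42475218],
       [  0.        , 505.34746766, 236.26922679],
       [  0.        ,   0.        ,   1.        ]]), 'k1': -0.1377901828955801, 'R': array([[ 0.01074902, -0.99944638, -0.03148641],
       [-0.98973335, -0.00614599, -0.14279399],
       [ 0.14252142,  0.03269805, -0.98925148]]), 't': array([0.1028202 , 0.5809459 , 0.92523664])}
```

View pics/side0.png

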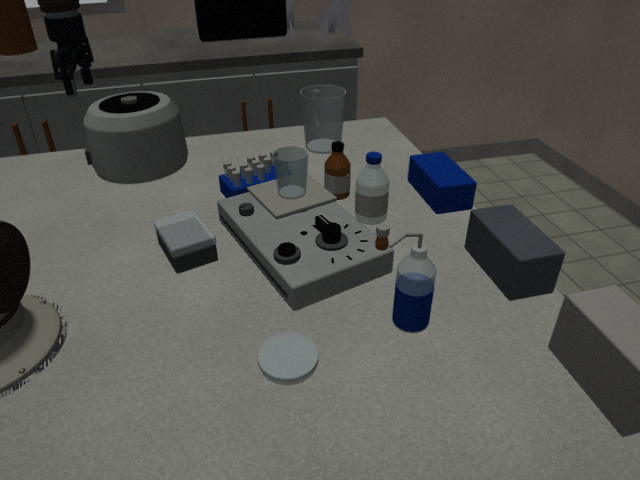

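View pics/top0.png

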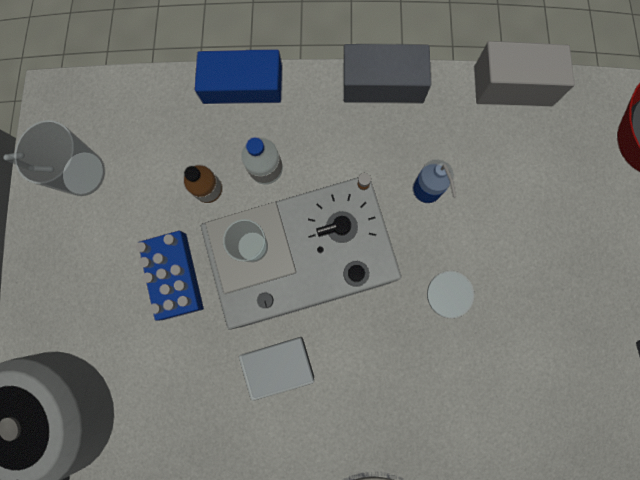

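```bash
cat > h.py <<'E'
import numpy as np,cv2
from station import get_calibration
def ray(n,px):
    c=get_calibration(n);K=np.array(c["intrinsics"]);R=np.array(c["R"]);t=np.array(c["t"])
    u=np.atleast_2d(px).astype(float)
    d=cv2.undistortPoints(u[:,None],K,np.array([c["k1"],0,0,0,0]))[:,0]
    d=np.c_[d,np.ones(len(d))]@R
    return -R.T@t,d
def onz(n,px,z):
    o,d=ray(n,px); return o+d*((z-o[2])/d[:,2])[:,None]
def proj(n,X):
    c=get_calibration(n);R=np.array(c["R"])
    return cv2.projectPoints(np.atleast_2d(X).astype(float),cv2.Rodrigues(R)[0],np.array(c["t"]),np.array(c["intrinsics"]),np.array([c["k1"],0,0,0,0.]))[0][:,0]
E
python3 - <<'E'
import cv2
t=cv2.imread("pics/top0.png");cv2.imwrite("pics/topz.png",cv2.resize(t[170:300,280:420],None,fx=5,fy=4.5 and 5,interpolation=cv2.INTER_CUBIC)[:600])
s=cv2.imread("pics/side0.png");cv2.imwrite("pics/sidez.png",cv2.resize(s[180:300,240:400],None,fx=5,fy=5,interpolation=cv2.INTER_CUBIC))
E
```

```text
(no output)
```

View pics/topz.png

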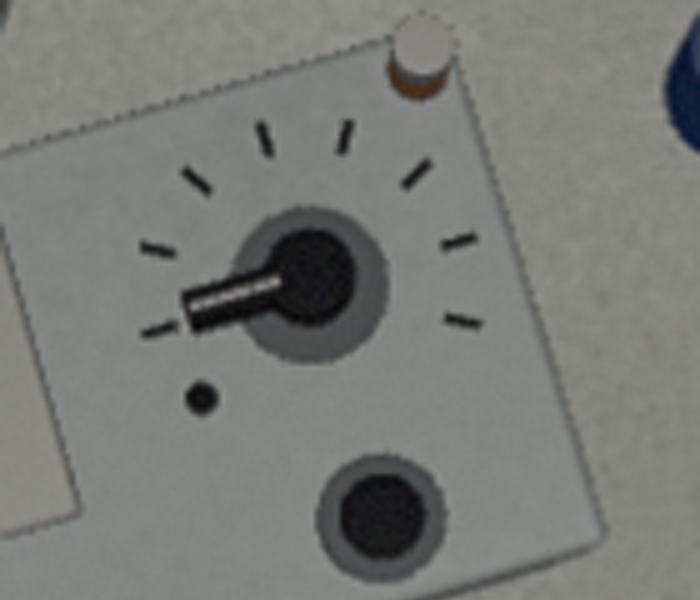

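View pics/sidez.png

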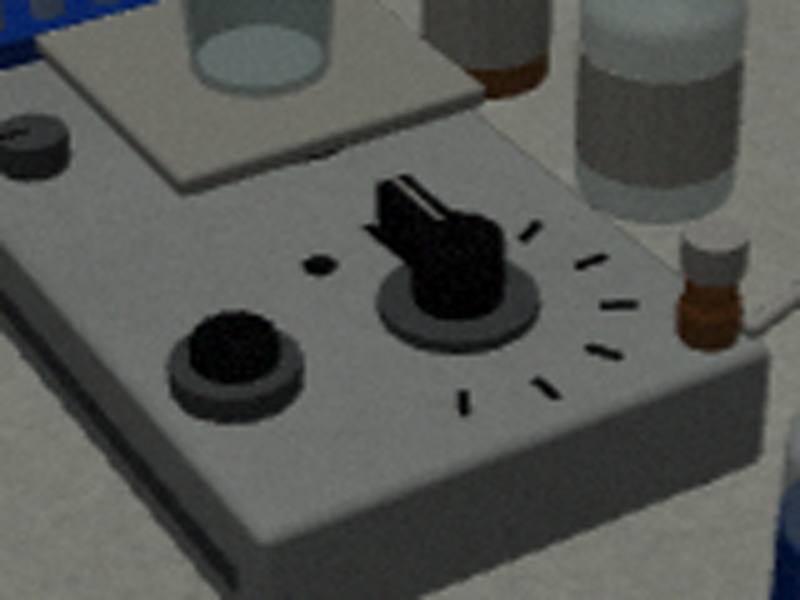

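Run:
```python
from h import *
from scipy.optimize import least_squares
z=lambda a:(np.array(a,float)+.5)/5-.5+[280,170]
zs=lambda a:(np.array(a,float)+.5)/5-.5+[240,180]
m=onz("top",z([(202,398),(159,329),(158,250),(197,180),(265,139),(346,137),(417,173),(460,242),(463,321)]),.06)[:,:2]
def f(p):
    a=p[2]+2.0944-np.arange(9)*np.pi/6
    return (np.array([p[0]+p[3]*np.cos(a),p[1]+p[3]*np.sin(a)]).T-m).ravel()
r=least_squares(f,[.5,0,.2,.059]);print("axis,yaw,r",r.x,np.abs(r.fun).max())
ms=onz("side",zs([(320,265),(531,231),(592,262),(619,304),(604,352),(546,388),(463,403)]),.06)[:,:2]
print("side marks - top marks",ms-m[[0,2+0,3,4,5,6,7]] if 0 else ms, m)
p=r.x;c,s=np.cos(p[2]),np.sin(p[2])
hub=onz("top",z([(310,277)]),.092);print("hub",hub)
tip=onz("top",z([(186,309)]),.092);d=(tip-hub)[0];print("tip",tip,np.hypot(*d[:2]),np.degrees(np.arctan2(d[1],d[0])-p[2]))
R=np.array([[c,-s],[s,c]]);ax=p[:2]; org=ax-R@[.02,-.09]
print("origin",org,"button",org+R@[-.072,-.09],"heat",org+R@[-.072,.085])
for h in(.07,.075,.08,.085):print(h,onz("top",z([(383,515)]),h)[0],onz("side",zs([(236,333)]),h)[0])
print("beaker base",onz("side",zs([(260,60)]),.082),"vialtop",onz("top",z([(424,42)]),.105))
print("hub side",onz("side",zs([(458,240)]),.092))
# button rays triangulate
o1,d1=ray("top",z([(383,515)]));o2,d2=ray("side",zs([(236,333)]))
A=np.c_[d1[0],-d2[0]];k=np.linalg.lstsq(A,o2-o1,rcond=None)[0];print(o1+k[0]*d1[0],o2+k[1]*d2[0])
for n,px,h in(("wash",(437,170),.185),("reag",(255,146),.15),("amb",(192,173),.13)):print(n,onz("top",[px],h))
```

```text
axis,yaw,r [0.59618422 0.06743806 0.29507755 0.05910318] 0.0003191235439600204
side marks - top marks [[0.55277031 0.10736578]
 [0.63643815 0.1101512 ]
 [0.65260409 0.0835757 ]
 [0.65377252 0.05426995]
 [0.63917815 0.02660532]
 [0.61288371 0.01091322]
 [0.58241332 0.00965331]] [[0.55312934 0.10773333]
 [0.57919955 0.12423647]
 [0.6094345  0.12502066]
 [0.63653861 0.11054295]
 [0.65259046 0.08480271]
 [0.65351097 0.05396883]
 [0.63966317 0.02699236]
 [0.61313701 0.01080237]
 [0.58294808 0.00980223]]
hub [[0.59403827 0.06773788 0.092     ]]
tip [[0.58196312 0.11284671 0.092     ]] 0.046697063331722306 88.07940901737074
origin [0.55087536 0.14773194] button [0.5081605  0.04068317] heat [0.45726804 0.2081196 ]
0.07 [0.50898572 0.04018995 0.07      ] [0.51143721 0.0570818  0.07      ]
0.075 [0.50862621 0.0403826  0.075     ] [0.51032011 0.04999603 0.075     ]
0.08 [0.50826671 0.04057525 0.08      ] [0.50920302 0.04291026 0.08      ]
0.085 [0.5079072 0.0407679 0.085    ] [0.50808592 0.03582449 0.085     ]
beaker base [[0.55495544 0.23107159 0.082     ]] vialtop [[0.67903468 0.02662354 0.105     ]]
hub side [[0.59476633 0.0632818  0.092     ]]
[0.50815149 0.04063699 0.08160243] [0.50883344 0.04056601 0.0816542 ]
wash [[ 0.67260012 -0.09040113  0.185     ]]
reag [[0.72521965 0.22169636 0.15      ]]
amb [[0.68188992 0.33883857 0.13      ]]
```

Run:
```python
from h import *
o1,d1=ray("top",[(8,428)]);o2,d2=ray("side",[(128,101)])
k=np.linalg.lstsq(np.c_[d1[0],-d2[0]],o2-o1,rcond=None)[0];print(o1+k[0]*d1[0],o2+k[1]*d2[0])
print(onz("side",[(135,177),(95,165),(185,150)],0))
from scipy.spatial.transform import Rotation as Ro
from station import read_state
s=read_state();R=Ro.from_quat(s["ee_rot"]).as_matrix()
print(R[:,0],R[:,1])
for tgt in([.557,.093,.231],):print(R.T@(np.array(tgt)-s["eef_pos"]))
```

```text
[0.21888384 0.64749115 0.1710901 ] [0.21587833 0.64729037 0.17175952]
[[0.20512989 0.55957931 0.        ]
 [0.09266629 0.66424178 0.        ]
 [0.33489325 0.69720266 0.        ]]
[-9.69207335e-01  2.46246099e-01  3.83838278e-06] [ 0.24624593  0.96920671 -0.00114108]
[-5.16965709e-01 -3.22513540e-01  2.90271943e-05]
```

Request:
apply_moves:
  series:
    - [-0.043,-0.027,0,0,0,0,255]
    - [-0.043,-0.027,0,0,0,0,255]
    - [-0.043,-0.027,0,0,0,0,255]
    - [-0.043,-0.027,0,0,0,0,255]
    - [-0.043,-0.027,0,0,0,0,255]
    - [-0.043,-0.027,0,0,0,0,255]
    - [-0.043,-0.027,0,0,0,0,255]
    - [-0.043,-0.027,0,0,0,0,255]
    - [-0.043,-0.027,0,0,0,0,255]
    - [-0.043,-0.027,0,0,0,0,255]

```text
time: 1.35
eef_pos: [0.4866, 0.164, 0.231]
ee_rot: [0.124, 0.992, -0.0, -0.0]
force: [0.9, 0.3, -0.1]
finger_gap: -0.0001
```

Request:
apply_moves:
  series:
    - [-0.043,-0.027,0,0,0,0,255]
    - [-0.043,-0.027,0,0,0,0,255]
    - [0,0,0,0,0,-0.176,255]
    - [0,0,0,0,0,-0.176,255]
    - [0,0,0,0,0,-0.176,255]
    - [0,0,0,0,0,-0.176,255]
    - [0,0,0,0,0,-0.176,255]
    - [0,0,0,0,0,-0.176,255]
    - [0,0,0,0,0,-0.176,255]
    - [0,0,0,0,0,-0.176,255]

```text
time: 2.6
eef_pos: [0.5556, 0.092, 0.2308]
ee_rot: [-0.55, 0.835, 0.0, -0.0]
force: [-0.3, -0.9, 0.4]
finger_gap: 0.0002
```

Request:
apply_moves:
  series:
    - [0,0,0,0,0,-0.176,255]
    - [0,0,0,0,0,-0.176,255]
    - [0,0,0,0,0,-0.176,255]
    - [0,0,0,0,0,-0.176,255]
    - [0,0,0,0,0,0,255]

```text
time: 3.22
eef_pos: [0.5557, 0.092, 0.2309]
ee_rot: [0.802, -0.597, -0.0, 0.0]
force: [-0.7, -0.7, 0.8]
finger_gap: 0.0002
```

```bash
cat >> h.py <<'E'
from station import read_state,camera
from scipy.spatial.transform import Rotation as Ro
AX=np.array([.596,.0674]);YAW=.2951
def st():
    s=read_state();R=Ro.from_quat(s["ee_rot"]).as_matrix();p=s["eef_pos"]
    d=R.T@np.r_[AX-p[:2],0]
    phi=np.degrees(np.arctan2(-R[1,0],-R[0,0])-YAW)
    print("t",s["time"],"p",p.round(4),"axis in tool",d.round(4),"phi(stirrer deg)",phi.round(1),"pos",(120-phi)/30,"F",s["force"].round(2),"gap",s["finger_gap"],"q6",s["joint_pos"][5].round(3),"Rz",R[:,2].round(3))
def snap(n,name,box,f):
    im=camera(n)[:,:,::-1];x,y,w,h=box
    cv2.imwrite(f"pics/{name}.png",cv2.resize(im[y:y+h,x:x+w],None,fx=f,fy=f,interpolation=cv2.INTER_CUBIC))
E
python3 -c "
from h import *
st();snap('side','s1',(200,120,240,180),3);snap('top','t1',(220,130,240,180),3)"
```

```text
t 3.225 p [0.5557 0.092  0.2309] axis in tool [ 0.0351 -0.0316 -0.    ] phi(stirrer deg) 89.8 pos 1.0074105576100294 F [-0.74 -0.68  0.85] gap 0.0002340459077956603 q6 -1.698 Rz [-0.001 -0.    -1.   ]
```

View pics/s1.png

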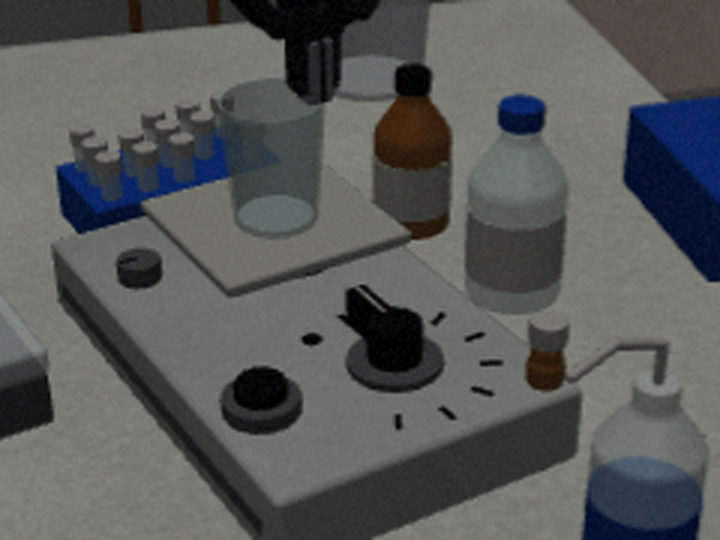

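View pics/t1.png

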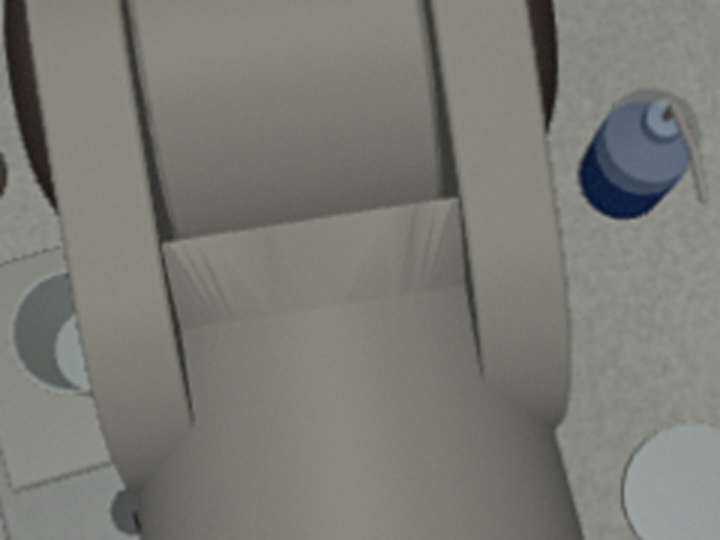

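```bash
python3 -c "
from h import *
snap('side','s2',(0,0,640,480),1.2)"
```

```text
(no output)
```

View pics/s2.png

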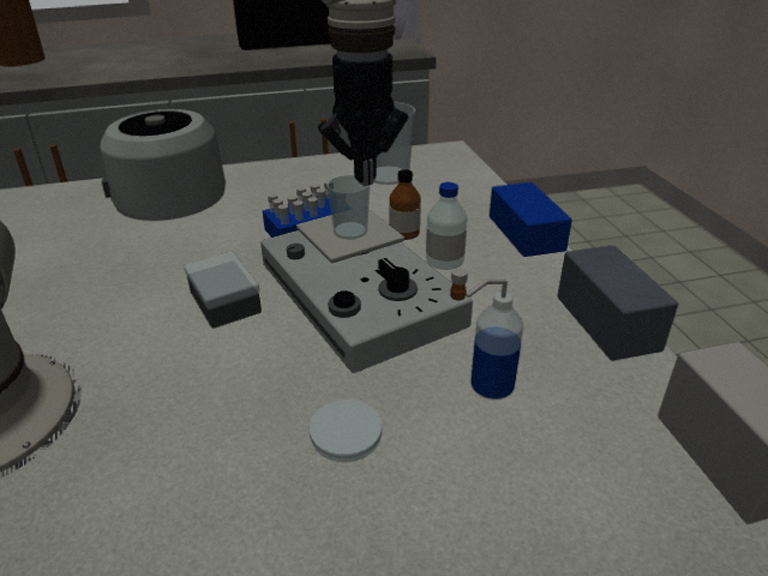

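Request:
apply_moves:
  series:
    - [0,0,0.03,0,0,0,255]
    - [0,0,0.03,0,0,0,255]
    - [0,0,0.03,0,0,0,255]
    - [0,0,0.03,0,0,0,255]
    - [0,0,0.02,0,0,0,255]
    - [0,0,0.01,0,0,0,255]
    - [0,0,0.008,0,0,0,255]
    - [0,0,0,0,0,0,255]

```text
time: 4.38
eef_pos: [0.5558, 0.092, 0.0733]
ee_rot: [0.802, -0.597, -0.0, 0.0]
force: [0.6, -0.5, 0.5]
finger_gap: -0.0004
```

```bash
python3 -c "
from h import *
st();snap('side','s3',(240,150,180,130),4)"
```

```text
t 4.375 p [0.5558 0.092  0.0733] axis in tool [ 0.0351 -0.0315 -0.    ] phi(stirrer deg) 89.8 pos 1.0062055832424042 F [ 0.6  -0.53  0.47] gap -0.00040341292817949715 q6 -1.699 Rz [-0.  0. -1.]
```

View pics/s3.png

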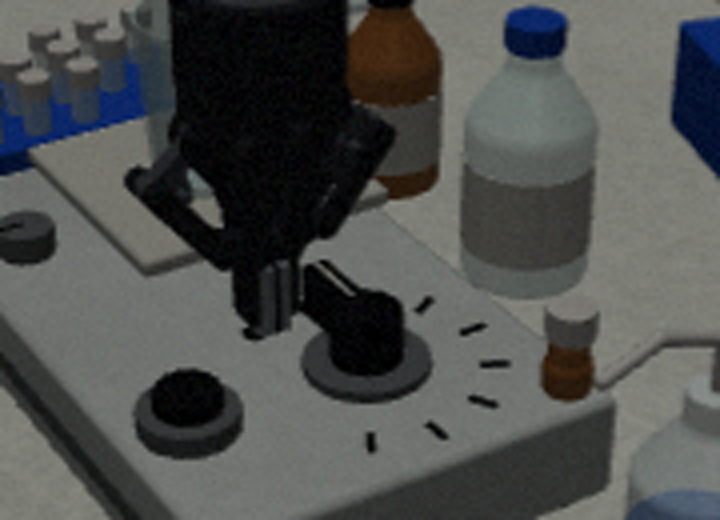

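Request:
apply_moves:
  series:
    - [0,-0.002,0,0,0,0,255]
    - [0,-0.002,0,0,0,0,255]
    - [0,-0.002,0,0,0,0,255]
    - [0,-0.002,0,0,0,0,255]
    - [0,-0.001,0,0,0,0,255]
    - [0,-0.001,0,0,0,0,255]
    - [0,0,0,0,0,0,255]

```text
time: 5.3
eef_pos: [0.5654, 0.0949, 0.0732]
ee_rot: [0.803, -0.597, -0.0, 0.0]
force: [0.2, 0.3, -0.2]
finger_gap: 0.0
```

```bash
python3 -c "
from h import *
st();snap('side','s4',(280,190,110,90),6)"
```

```text
t 5.3 p [0.5654 0.0949 0.0732] axis in tool [ 0.0351 -0.0214 -0.    ] phi(stirrer deg) 89.8 pos 1.0051651974066582 F [ 0.18  0.3  -0.22] gap 1.62323555675947e-05 q6 -1.697 Rz [-0. -0. -1.]
```

View pics/s4.png

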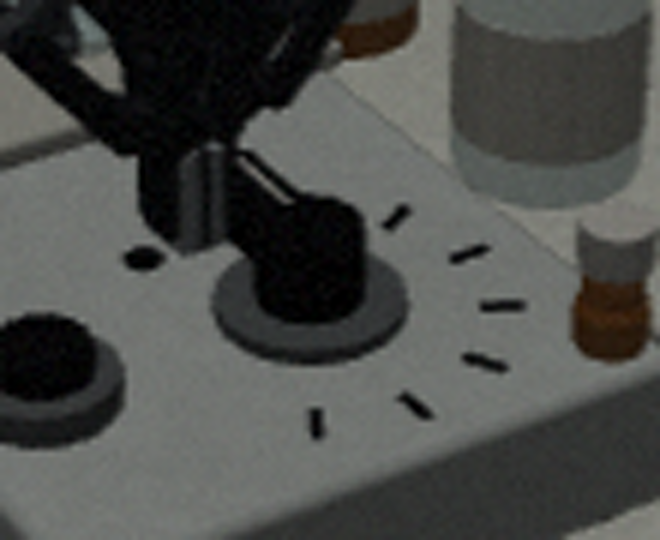

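Request:
apply_moves:
  series:
    - [0,-0.0015,0,0,0,0,255]
    - [0,-0.0015,0,0,0,0,255]
    - [0,-0.001,0,0,0,0,255]
    - [0,0,0,0,0,0,255]

```text
time: 5.85
eef_pos: [0.569, 0.0961, 0.0732]
ee_rot: [0.803, -0.596, -0.0, 0.0]
force: [-2.0, 1.1, 1.0]
finger_gap: -0.0004
```

Request:
apply_moves:
  series:
    - [0,-0.001,0,0,0,0,255]
    - [0,-0.001,0,0,0,0,255]
    - [0,0,0,0,0,0,255]

```text
time: 6.22
eef_pos: [0.5711, 0.0966, 0.0732]
ee_rot: [0.803, -0.597, -0.0, 0.0]
force: [-2.6, 1.9, 0.3]
finger_gap: 0.0001
```

Request:
apply_moves:
  series:
    - [0,-0.001,0,0,0,0,255]
    - [0,-0.001,0,0,0,0,255]
    - [0,0,0,0,0,0,255]

```text
time: 6.6
eef_pos: [0.5734, 0.097, 0.0733]
ee_rot: [0.803, -0.597, 0.0, -0.0]
force: [0.0, -0.1, -0.1]
finger_gap: 0.0001
```

```bash
python3 -c "
from h import *
st();snap('side','s5',(280,190,110,90),6)"
```

```text
t 6.6 p [0.5734 0.097  0.0733] axis in tool [ 0.0348 -0.0131  0.    ] phi(stirrer deg) 89.8 pos 1.0055330678213659 F [ 0.04 -0.12 -0.07] gap 0.00012831830114552864 q6 -1.695 Rz [ 0.001 -0.    -1.   ]
```

View pics/s5.png

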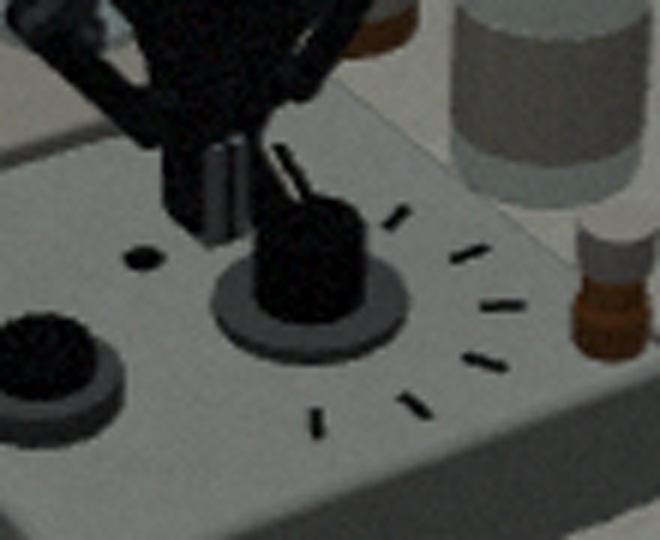

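```bash
cat >> h.py <<'E'
def need(psi,r=.035,b=.0205):
    s=read_state();R=Ro.from_quat(s["ee_rot"]).as_matrix()
    a=np.radians(psi)+YAW;u=np.array([np.cos(a),np.sin(a)]);n=np.array([-u[1],u[0]])
    d=R.T@np.r_[AX+r*u+b*n-s["eef_pos"][:2],0]
    phi=np.arctan2(-R[1,0],-R[0,0])-YAW
    print("shift",d.round(4),"turn z",(phi-np.radians(psi)).round(4))
E
python3 -c "
from h import *
need(75)"
```

```text
shift [-0.0042 -0.0022 -0.    ] turn z 0.2589
```

Request:
apply_moves:
  series:
    - [-0.001,-0.0005,0,0,0,0.065,255]
    - [-0.001,-0.0004,0,0,0,0.065,255]
    - [-0.0012,-0.0003,0,0,0,0.065,255]
    - [-0.0012,-0.0002,0,0,0,0.065,255]
    - [0,0,0,0,0,0,255]

```text
time: 7.28
eef_pos: [0.5738, 0.1016, 0.0734]
ee_rot: [0.719, -0.695, 0.0, -0.0]
force: [-0.9, -0.7, 0.4]
finger_gap: -0.0
```

```bash
python3 -c "
from h import *
st();need(75)"
```

```text
t 7.275 p [0.5738 0.1016 0.0734] axis in tool [ 0.0349 -0.0211  0.    ] phi(stirrer deg) 75.0 pos 1.5012380194915664 F [-0.86 -0.75  0.44] gap -3.283215748481979e-05 q6 -1.428 Rz [ 0.001 -0.    -1.   ]
shift [-0.0001 -0.0006  0.    ] turn z -0.0006
```

Request:
apply_moves:
  series:
    - [-0.0012,-0.0025,0,0,0,0.06,255]
    - [-0.0012,-0.0021,0,0,0,0.06,255]
    - [-0.0012,-0.0021,0,0,0,0.06,255]
    - [-0.0012,-0.0021,0,0,0,0.06,255]
    - [-0.0012,-0.0021,0,0,0,0.06,255]
    - [-0.0012,-0.0021,0,0,0,0.06,255]
    - [-0.0012,-0.0021,0,0,0,0.06,255]
    - [-0.0012,-0.0021,0,0,0,0.06,255]
    - [-0.0012,-0.0021,0,0,0,0.06,255]
    - [-0.0012,-0.0021,0,0,0,0.06,255]

```text
time: 8.52
eef_pos: [0.5971, 0.1083, 0.0734]
ee_rot: [-0.481, 0.877, -0.0, 0.0]
force: [0.1, 0.7, 0.3]
finger_gap: -0.0001
```

```bash
python3 -c "
from h import *
st();need(40);snap('side','s6',(280,190,110,90),6)"
```

```text
t 8.525 p [0.5971 0.1083 0.0734] axis in tool [ 0.0351 -0.0211  0.    ] phi(stirrer deg) 40.6 pos 2.648029639676135 F [0.14 0.7  0.26] gap -0.00011374634809569275 q6 -0.823 Rz [ 0.001 -0.    -1.   ]
shift [-0.0001 -0.0009  0.    ] turn z 0.0098
```

View pics/s6.png

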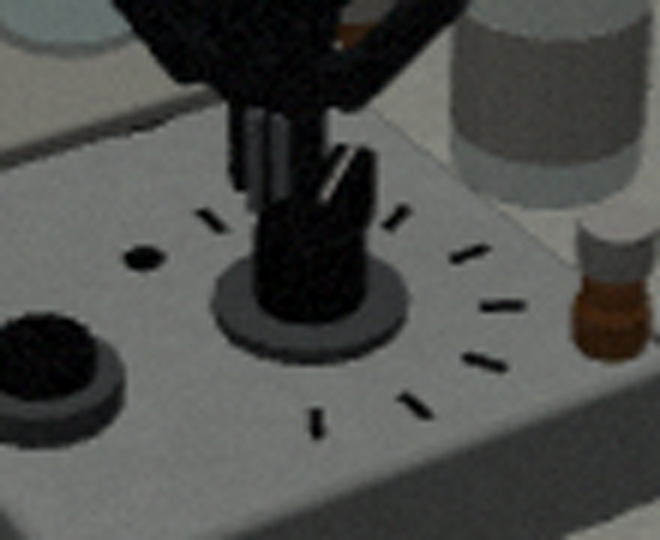

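Request:
apply_moves:
  series:
    - [-0.0012,-0.0022,0,0,0,0.06,255]
    - [-0.0012,-0.0022,0,0,0,0.06,255]
    - [-0.0012,-0.0022,0,0,0,0.06,255]
    - [-0.0012,-0.0021,0,0,0,0.06,255]
    - [-0.0012,-0.0021,0,0,0,0.06,255]
    - [-0.0012,-0.0021,0,0,0,0.06,255]
    - [-0.0012,-0.0021,0,0,0,0.06,255]
    - [-0.0012,-0.0021,0,0,0,0.06,255]
    - [-0.0012,-0.0021,0,0,0,0.06,255]
    - [-0.0012,-0.0021,0,0,0,0.06,255]

```text
time: 9.82
eef_pos: [0.6199, 0.1006, 0.0733]
ee_rot: [-0.2, 0.98, -0.0, 0.0]
force: [-0.3, 0.5, 0.4]
finger_gap: 0.0003
```

```bash
python3 -c "
from h import *
st()"
```

```text
t 9.825 p [0.6199 0.1006 0.0733] axis in tool [ 0.035  -0.0212 -0.    ] phi(stirrer deg) 6.2 pos 3.792728673075465 F [-0.27  0.45  0.39] gap 0.0002532979393258551 q6 -0.243 Rz [ 0. -0. -1.]
```

Request:
apply_moves:
  series:
    - [-0.0012,-0.0022,0,0,0,0.06,255]
    - [-0.0012,-0.0022,0,0,0,0.06,255]
    - [-0.0012,-0.0022,0,0,0,0.06,255]
    - [-0.0012,-0.0021,0,0,0,0.06,255]
    - [-0.0012,-0.0021,0,0,0,0.06,255]
    - [-0.0012,-0.0021,0,0,0,0.06,255]
    - [-0.0012,-0.0021,0,0,0,0.06,255]
    - [-0.0012,-0.0021,0,0,0,0.06,255]

```text
time: 10.82
eef_pos: [0.6325, 0.0858, 0.0733]
ee_rot: [0.038, 0.999, -0.0, 0.0]
force: [0.3, 1.1, -0.3]
finger_gap: -0.0003
```

```bash
python3 -c "
from h import *
st();need(-45);snap('side','s7',(280,190,110,90),6)"
```

```text
t 10.825 p [0.6325 0.0858 0.0733] axis in tool [ 0.035  -0.0211 -0.    ] phi(stirrer deg) -21.3 pos 4.709570739678705 F [ 0.31  1.11 -0.28] gap -0.00030762302559767294 q6 0.211 Rz [ 0. -0. -1.]
shift [-0.0053 -0.0164  0.    ] turn z 0.4139
```

View pics/s7.png

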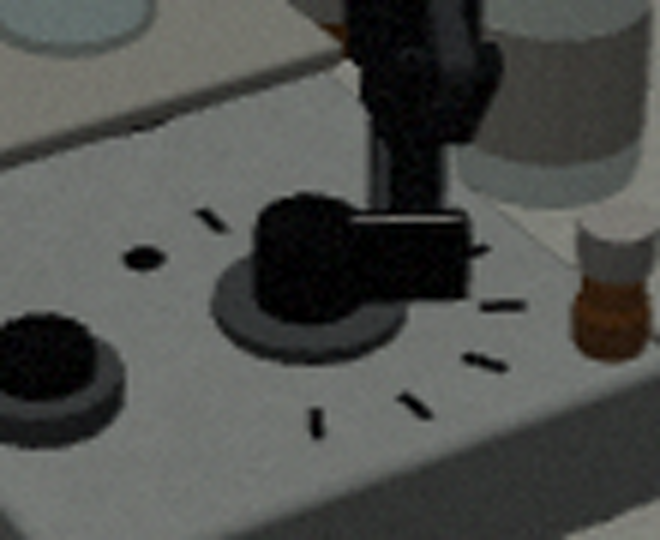

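```bash
python3 -c "
from h import *
for v in (4,4.5,5,6,7):
    a=2.0944-v*.5236+YAW
    print(v,(proj('side',[AX[0]+.048*np.cos(a),AX[1]+.048*np.sin(a),.092])-[280,190])*6)"
```

```text
4 [[440.373668   173.70952285]]
4.5 [[458.75833853 193.60948114]]
5 [[467.25005844 215.59938963]]
6 [[451.60886228 259.99229775]]
7 [[395.23600993 294.40543346]]
```

Request:
apply_moves:
  series:
    - [-0.0012,-0.0022,0,0,0,0.06,255]
    - [-0.0012,-0.0022,0,0,0,0.06,255]
    - [-0.0012,-0.0022,0,0,0,0.06,255]
    - [-0.0012,-0.0021,0,0,0,0.06,255]
    - [-0.0012,-0.0021,0,0,0,0.06,255]
    - [-0.0012,-0.0021,0,0,0,0.06,255]
    - [-0.0012,-0.0021,0,0,0,0.06,255]
    - [-0.0012,-0.0021,0,0,0,0.06,255]
    - [0,0,0,0,0,0,255]

```text
time: 12.0
eef_pos: [0.6368, 0.0669, 0.0733]
ee_rot: [0.274, 0.962, -0.0, 0.0]
force: [-0.1, 0.1, 0.4]
finger_gap: 0.0002
```

```bash
python3 -c "
from h import *
st();snap('side','s8',(280,190,110,90),6)"
```

```text
t 12.0 p [0.6368 0.0669 0.0733] axis in tool [ 0.0349 -0.021  -0.    ] phi(stirrer deg) -48.7 pos 5.622576980243243 F [-0.13  0.08  0.39] gap 0.00018513915259537548 q6 0.659 Rz [ 0. -0. -1.]
```

View pics/s8.png

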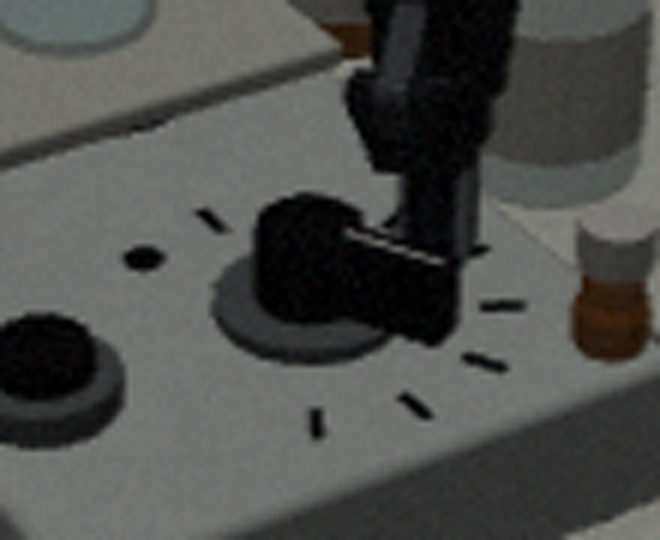

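Request:
apply_moves:
  series:
    - [0,0.004,0,0,0,0,255]
    - [0,0.006,0,0,0,0,255]
    - [0,0,-0.02,0,0,0,255]
    - [0,0,-0.03,0,0,0,255]
    - [0,0,-0.03,0,0,0,255]
    - [0,0,0,0,0,0,255]

```text
time: 12.8
eef_pos: [0.6433, 0.0761, 0.1561]
ee_rot: [0.274, 0.962, 0.001, 0.002]
force: [-0.1, 0.7, -1.1]
finger_gap: 0.0003
```

```bash
python3 -c "
from h import *
st();snap('side','s9',(280,190,110,90),6)
s=read_state();R=Ro.from_quat(s['ee_rot']).as_matrix();print(R.T@(np.array([.5083,.0406,.12])-s['eef_pos']))"
```

```text
t 12.8 p [0.6433 0.0761 0.1561] axis in tool [ 0.0356 -0.0324 -0.0002] phi(stirrer deg) -48.8 pos 5.6251763934694266 F [-0.07  0.73 -1.07] gap 0.0002614693146332729 q6 0.674 Rz [ 0.004  0.001 -1.   ]
[ 0.09552159 -0.10100919  0.03387363]
```

View pics/s9.png

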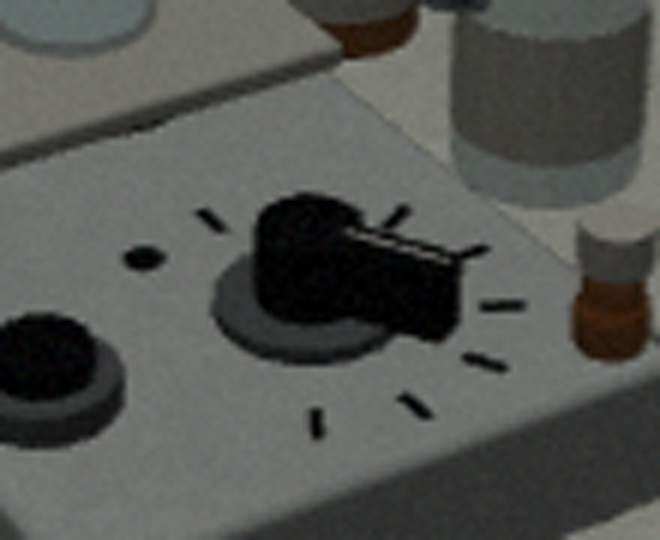

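Request:
apply_moves:
  series:
    - [0.016,-0.017,0,0,0,0,255]
    - [0.016,-0.017,0,0,0,0,255]
    - [0.016,-0.017,0,0,0,0,255]
    - [0.016,-0.017,0,0,0,0,255]
    - [0.016,-0.017,0,0,0,0,255]
    - [0.0155,-0.016,0,0,0,0,255]
    - [0,0,0.03,0,0,0,255]
    - [0,0,0.03,0,0,0,255]
    - [0,0,0,0,0,0,255]

```text
time: 13.98
eef_pos: [0.5056, 0.0402, 0.0903]
ee_rot: [0.275, 0.962, -0.001, -0.003]
force: [-0.4, -0.1, -0.4]
finger_gap: -0.0004
```

```bash
python3 -c "
from h import *
st();snap('side','s10',(250,180,140,110),5)
s=read_state();R=Ro.from_quat(s['ee_rot']).as_matrix();print(R.T@(np.array([.5083,.0406,.0815])-s['eef_pos']))"
```

```text
t 13.975 p [0.5056 0.0402 0.0903] axis in tool [-0.0624  0.0708 -0.0005] phi(stirrer deg) -48.8 pos 5.62627062796709 F [-0.39 -0.05 -0.39] gap -0.0003513063152209666 q6 0.636 Rz [-0.005 -0.    -1.   ]
[-0.00133372  0.00117133  0.01063603]
```

View pics/s10.png

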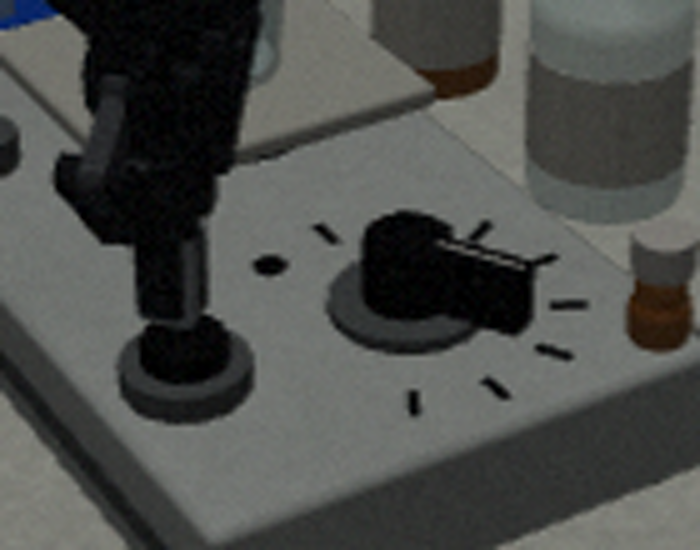

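Request:
apply_moves:
  series:
    - [-0.0013,0.0012,0.005,0,0,0,255]
    - [0,0,0.004,0,0,0,255]
    - [0,0,0.002,0,0,0,255]
    - [0,0,0.002,0,0,0,255]
    - [0,0,0,0,0,0,255]

```text
time: 14.65
eef_pos: [0.5094, 0.0406, 0.0805]
ee_rot: [0.275, 0.961, 0.0, 0.0]
force: [0.4, -0.8, 2.3]
finger_gap: 0.0001
```

Request:
apply_moves:
  series:
    - [0,0,0.0015,0,0,0,255]
    - [0,0,0.0015,0,0,0,255]
    - [0,0,0,0,0,0,255]

```text
time: 15.02
eef_pos: [0.5094, 0.0406, 0.0774]
ee_rot: [0.275, 0.961, 0.0, 0.0]
force: [0.3, 0.7, 3.6]
finger_gap: -0.0003
```

Request:
apply_moves:
  series:
    - [0,0,0.0015,0,0,0,255]
    - [0,0,0.001,0,0,0,255]
    - [0,0,0,0,0,0,255]

```text
time: 15.4
eef_pos: [0.5095, 0.0406, 0.0759]
ee_rot: [0.275, 0.962, 0.0, 0.001]
force: [-3.9, 0.0, 12.2]
finger_gap: 0.0004
```

Request:
apply_moves:
  series:
    - [0,0,0.001,0,0,0,255]
    - [0,0,0,0,0,0,255]

```text
time: 15.65
eef_pos: [0.5095, 0.0406, 0.0758]
ee_rot: [0.275, 0.961, 0.0, 0.001]
force: [-6.9, -1.1, 19.9]
finger_gap: 0.0002
```

Request:
apply_moves:
  series:
    - [0,0,-0.004,0,0,0,255]
    - [0,0,-0.01,0,0,0,255]
    - [0,0,-0.03,0,0,0,255]
    - [0,0,-0.05,0,0,0,255]
    - [0,0,-0.05,0,0,0,255]
    - [0.0,0,0,0,0,0,255]
    - [0,0,0,0,0,0,255]

```text
time: 16.52
eef_pos: [0.5091, 0.0406, 0.2171]
ee_rot: [0.275, 0.961, -0.0, -0.0]
force: [0.4, -0.8, -1.0]
finger_gap: 0.0002
```

```bash
python3 -c "
from h import *
st();snap('side','s11',(160,100,300,220),2.6)"
```

```text
t 16.525 p [0.5091 0.0406 0.2171] axis in tool [-0.0596  0.0687 -0.0001] phi(stirrer deg) -48.8 pos 5.627010328001516 F [ 0.35 -0.84 -1.01] gap 0.0001802212334247307 q6 0.636 Rz [-0.001 -0.    -1.   ]
```

View pics/s11.png

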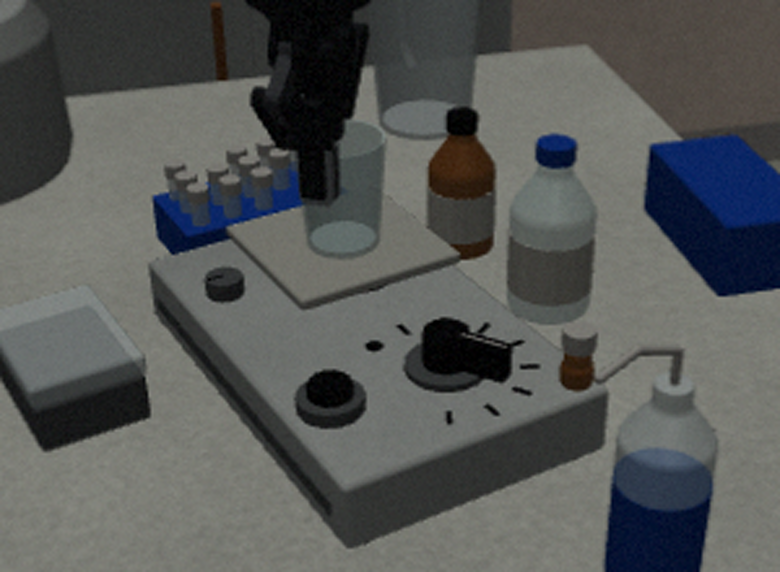

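```bash
python3 -c "
from station import robot
print(robot.close_job())"
```

```text
the job is handed in; nothing more can be done
None
```

The selector is in position six, and the start button was pressed fully down and released after that. The job is handed in; no verdict came back.

- **Selector:** It started in position 1. I pushed the pointer round with the side of the shut fingertips, never gripping it. The force readings I took while pushing stayed under about 4 N. After I backed off, the side camera showed the pointer tip within about 4 zoomed pixels (under 1 px in the original image) of where position six should put it.
- **Start button:** Contact came at about 82 mm above the table and the button bottomed at 75.8 mm, so about 6 mm of travel. The force at the bottom rose to about 20 N, more than the 5 N it needs. It was then let go.
- **Last check:** The final side picture, at 16.5 s, showed the selector at six, the button up, and the heat knob and the bystanders in view (all but the dish, which was out of frame) standing where they were. The arm was clear of everything.
- **Limits of that check:** I judged the bystanders and heat knob by eye and did not measure them again. The arm blocked the top camera when I tried it during the work, so I made all later checks from the side view only.

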